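# Pick a bow handle from a slide-lid case into a stock bin

### The job

Open the plywood slide-lid case: holding the lid by its grip bar, raise the lid's end over the stop lip, slide the lid out of its grooves and lay it flat, grip bar up, on the middle of the cork mat. Then take the bow handle (not the angle bracket, which stays in the case) out of the case, lower it into the cardboard bin that is pulled out of the rack and, once it lies there, push that bin fully home. Do not drop the lid or the handle, and leave the other things on the bench where they are.

Things in the scene. Friction and masses are not known exactly. Their poses are not given: they have to be found in the camera images.
- case: Fixed plywood case, 210 x 128 mm. Origin at the centre of its underside; +x to the closed rear end, -x to the exit end, z up. The lid lies in a recess on a ledge 50 mm up; a rim 6 mm high (top at 56 mm; 67.5 mm at the rear) surrounds it, 2 mm clear of its edges. At the exit end this rim is the stop lip, over which the lid leaves along the case's -x.
- case_groove (a point): Middle of the mouth of the grooves (case x = 41, y = 0, z = 55 mm), axes as the case. From here to the rear, two side rails overhang the lid's rear 60 mm. The grooves are 10 mm high, the lid 6: lifted level it stops after 4 mm, but tilted about its rear end by 0.03 to 0.065 rad its exit end rises 6 to 13 mm and clears the lip. After 65 mm of travel along -x the lid is out of the grooves.
- case_floor (a point): Centre of the case's inner floor, 6 mm above its underside; axes as the case. Inside the case is 104 mm wide and has two compartments, each 90 mm long along x, centred 48 mm either side of this point, split by a divider whose top is 42 mm above the case's underside. One part lies in each; which is where varies.
- case_lip (a point): Middle of the top edge of the stop lip, at the case's exit end (case x = -103 mm, z = 56 mm); axes as the case.
- lid: Loose plywood sliding lid, 198 x 116 x 6 mm, 0.1 to 0.21 kg, with an upright grip bar on top. Origin at the centre of the underside of the panel; x along its length (+x to the rear end), z up. Starts shut in the case, its axes parallel to the case's.
- lid_grip (a point): Centre of the lid's grip bar: a wooden bar 16 mm thick along the lid's x, 60 mm long along its y, its top 36 mm above the lid's underside, centred 50 mm from the lid's centre towards the exit end. This point is 22 mm above the lid's underside.
- lid_end (a point): Middle of the lower edge of the lid's exit end (99 mm from the lid's centre, height of the underside).
- mat: Fixed cork mat, 270 x 250 x 5 mm, to the robot's right. Origin at the centre of its underside.
- bow_handle: Loose steel bow handle (drawer pull) standing on its two feet in one compartment: 98 mm long along its y (across the case), 14 mm thick along its x, 36 mm high. Top bar 24 to 36 mm above the origin, feet 14 mm wide at the ends. About 0.08 to 0.17 kg. Origin midway between the feet, at their underside. It starts with axes parallel to the case's.
- bracket: Loose steel angle bracket in the other compartment: base plate 40 (x) x 80 (y) x 5 mm with an upright flange 34 mm high along one long edge. Origin at the centre of its underside. It stays in the case.
- rack: Fixed low rack at the robot's left, with three cardboard bins side by side under a shelf deck (deck front edge grey, from 113 to 139 mm high, at rack x = -74 mm). Origin at the middle of its underside; -x is its open front, from which the bins are pulled; z up. Two outer bins, fixed, are home; the fronts of home bins stand at rack x = -100 mm.
- bin (a joint): How far the middle bin is pulled out of the rack along the rack's -x, in m: 0 is fully home (end stop), 0.11 to 0.145 at the start. It runs on a guide, takes about 1.5 N plus slight damping to push and stays where left.
- bin_front (a point): Middle of the top edge of the middle bin's front wall, 70 mm above the table; axes as the rack. The bin is 200 mm long (rack x), 130 mm wide, walls 4 mm; front wall 70 mm and side walls 95 mm high above the table.
- bin_floor (a point): Centre of the middle bin's inner floor, 14 mm above the table, 98 mm behind the front wall's middle; axes as the rack. It moves with the bin. The inner floor is 192 x 122 mm. While pulled out, only the front part of the bin is clear of the deck.
- tape: Roll of clear packing tape lying flat, 90 mm across, 48 mm high; a bystander. Origin at the centre of its underside.
- carton: Small loose carton, 100 x 75 x 50 mm; a bystander. Origin at the centre of its underside.
- scanner: Loose hand scanner lying on its side, head 90 x 60 x 35 mm with a 100 mm grip along +x; a bystander. Origin under the head.
- marker: Marker pen, 130 mm long, 16 mm thick, along its x; a bystander.
- notepad: Notepad, 100 x 150 x 12 mm; a bystander. Origin at the centre of its underside.
- jar: Jar with lid, 70 mm across, 90 mm high; a bystander. Origin at the centre of its underside.

How it is judged:
On the way, in this order (a step that is already met when the one before it is completed fails the run):
1. the lid's exit end is raised above the stop lip while the lid is still in its grooves (z of lid_end in the frame of case above 0.0558 m and x of lid in the frame of case between -0.05 and 0.01 m and z of lid in the frame of case below 0.062 m), for 0.04 s.
2. the lid lies flat on the cork mat, grip bar up, released (horizontal distance between lid and mat below 0.06 m and angle between lid's own z axis and vertical below 0.06 rad and z of lid in the frame of mat below 0.012 m and linear speed of lid below 0.03 m/s and contact force between lid and the fingers below 0.1 N), for 0.2 s.
3. the bow handle lies released in the bin, which is still pulled out by more than 60 mm (x of bow_handle in the frame of bin_floor between -0.098 and 0.098 m and y of bow_handle in the frame of bin_floor between -0.063 and 0.063 m and z of bow_handle in the frame of bin_floor between -0.01 and 0.045 m and linear speed of bow_handle below 0.03 m/s and contact force between bow_handle and the fingers below 0.1 N and value of joint bin above 0.06 m), for 0.2 s.
4. the bin is pushed home with the bow handle in it (value of joint bin below 0.006 m and x of bow_handle in the frame of bin_floor between -0.098 and 0.098 m and y of bow_handle in the frame of bin_floor between -0.063 and 0.063 m and z of bow_handle in the frame of bin_floor between -0.01 and 0.045 m), for 0.2 s.
At the end, for the whole second after the job is handed in: The lid lies flat on the mat (grip bar up, tilt under 0.06 rad, its centre within 60 mm of the mat's centre), at rest; the bow handle lies at rest inside the middle bin; that bin is home within 6 mm; the bracket is still in the case (all of step 4 and horizontal distance between lid and mat below 0.06 m and angle between lid's own z axis and vertical below 0.06 rad and z of lid in the frame of mat below 0.012 m and linear speed of each of lid, bow_handle below 0.03 m/s and x of bracket in the frame of case between -0.095 and 0.095 m and y of bracket in the frame of case between -0.056 and 0.056 m and z of bracket in the frame of case below 0.03 m); the robot touches nothing.
It fails at once if the lid is dropped (falls free faster than 0.7 m/s, a drop of over 25 mm) (contact force between lid and anything else below 0.01 N and linear speed of lid above 0.7 m/s).
It fails at once if the bow handle is dropped (falls free faster than 0.9 m/s, a drop of over 40 mm) (contact force between bow_handle and anything else below 0.01 N and linear speed of bow_handle above 0.9 m/s).
It fails at once if the bracket is lifted out of the case (z of bracket in the frame of case above 0.05 m).
It fails at once if another thing on the bench is pushed or knocked over by more than 40 mm (distance of any of tape, carton, scanner, marker, notepad, jar from where it was at the start of the episode above 0.04 m).
It also fails if it takes over 67 s, if anything falls off the work surface, if the arm or the gripper's body presses on something with over 40 N, if the wrist force passes 120 N, or if a joint passes its speed limit or range.

### The arm

A 6-joint arm with a two-finger parallel gripper is mounted at the origin on the work surface. World frame = base frame: x ahead of the robot, y to its left, z up, the work surface at z = 0. Lengths are in m, angles in rad, forces in N, time in s.
With the tool pointing down it reaches from about 0.35 to 0.85 m from the base axis. Payload 8.1 kg.
Tool frame: the origin (TCP) lies between the finger pads; the fingertips stand 11 mm ahead of it and the grasp point (between the pads) lies 8 mm behind it (tips_ahead is the z of the fingertips in the tool frame, in m); z points along the fingers, y is the line along which they close (so a half turn about z gives the same grasp; the last joint's range is limited). The gripper opens to 93 mm and grips with 3 to 60 N. Pads are 15 mm wide; open, the fingers measure 128 mm over their backs; the gripper's body (75 mm by 188 mm) begins 65 mm behind the grasp point.
Start: joints at [-1.34, 0.13, 1.488, -0, 1.523, -0.085], TCP at [0.186, -0.57, 0.23] pointing down, gripper open.
Joint ranges: [-2.96, 2.96], [-0.89, 2.26], [0.02, 2.5], [-1.34, 4.48], [0, 2.73], [-2.66, 2.66]. Speed limits (rad/s): [2.39, 2.39, 2.79, 3.14, 3.14, 3.14].

### API

Orientations are given as a rotation vector (axis times angle).
In Python, from plant import read_state, read_camera, close_job, tips_ahead gives the robot as it stands. The module is installed in compiled form; this text tells all that it offers.
- The arm moves only by the tool move_arm, never from a script. Its argument "plan" is a list of rows, each a list of 7 numbers: the turn, a rotation vector about the tool's x, y, z in units of 6 degrees (1.0 is 6 degrees), then the shift along the tool's x, y, z in units of 25 mm (1.0 is 25 mm), then the finger opening in mm, from 0 to 93. A call has exactly 10 rows; each row shifts and turns the commanded pose from where the row before left it, along the tool's axes as they then stand; what a row does not reach is not made up. A row lasts 1/10 s, in which the tool goes at most 50 mm and 8.59 degrees, less where a joint would pass 70% of its speed; a pose out of reach is approached as far as the arm can. A call is refused whole if a number of a shift passes 1 or a number of a turn 1, either way. A call with a gripper value outside its range is refused whole. The fingers move at their own pace and stop on an object; "force" is the grip in N (left out, the last holds). Time passes only in rows, so rows that do not move let the fingers close, or fill a call up. It gives the time, the measured TCP pose, the force, the opening and the grip force at its end, in the units of the state.
- read_state(): the state, without advancing time (a new reading comes with each control period).
- read_camera(name): name is "side" or "top" or "wrist"; returns a dict with "frame" (400x640x3 uint8, red, green, blue), "z_map" (400x640 float32, m along the optical axis (not along the pixel's ray), 0 where there is no reading), "fx", "fy", "cx", "cy" (pixels), "rvec" (rotation vector, rad) and "tvec" (3), from world to camera coordinates, as OpenCV has them. Camera axes: x right, y down, z forward; pixel columns grow to the right and rows downward; lengths in m; the calibration is good to about 2 mm. The wrist camera is an equidistant fisheye: a pixel r from the principal point sees the ray r / f radians off the axis. A picture is of the moment at which its call begins.
- close_job(): hands the job in; it is judged then, once.
The state is a dict: "t": time; "q": joint angles; "dq": joint speeds; "joint_torque": joint torques, N m; "tool_pos": TCP position; "orientation": TCP orientation; "force": force on the tool from outside, world axes, zero at the start; "wrist_torque": the same for the moment, N m; "opening": finger opening in m; "gripper_force": force on a finger pad.
Only numpy, scipy, OpenCV 4.12 (cv2) and the standard library are available. Lean on these libraries where they do the work, as an engineer would, in place of code of your own. Each camera call takes 0.05 s, during which the arm holds its last target. There are 200 camera calls.

## Working session

There is one attempt and no reset: what is moved stays moved. The work goes in short steps, Python scripts to look and compute and a tool call to move; the robot and the scene stay as the last step left them, time stands still between calls to the robot, and variables do not carry over. Pictures are saved under pics/ and viewed, at most 10 in all, crops included, and the job is handed in when it is done.

Besides the shell and the picture viewer there is one more tool, called by a JSON object that holds its "name" and its "arguments". move_arm: Moves the arm, as the interface text tells. Its arguments: {"type":"object","properties":{"plan":{"type":"array","items":{"type":"array","items":{"type":"number"}}},"force":{"type":"number"}},"required":["plan"]}

```bash
mkdir -p pics
cat > h.py <<'E'
import numpy as np, cv2
from scipy.spatial.transform import Rotation as R
from plant import read_state, read_camera, close_job, tips_ahead
def cloud(c):
    z=c["z_map"];v,u=np.mgrid[0:z.shape[0],0:z.shape[1]]
    p=np.stack([(u-c["cx"])/c["fx"]*z,(v-c["cy"])/c["fy"]*z,z],-1)
    Rm=R.from_rotvec(np.ravel(c["rvec"])).as_matrix()
    w=(p-np.ravel(c["tvec"]))@Rm
    w[z==0]=np.nan
    return w
E
python3 - <<'E'
from h import *
import pickle
for n in("top","side"):
    c=read_camera(n);pickle.dump(c,open(n+".pkl","wb"))
    cv2.imwrite(f"pics/{n}0.png",c["frame"][:,:,::-1])
    print(n,c["fx"],c["cx"],c["cy"],c["rvec"],c["tvec"])
print(read_state(),tips_ahead)
E
```

```text
top 480.01578405685643 324.37394870660796 198.95647511278236 [ 2.00145863 -2.21344081  0.2448398 ] [0.10087317 0.52754814 1.46868361]
side 449.74039551463994 322.0955242339934 201.68571219718314 [ 0.82127749 -2.62254202  1.02433414] [0.49025873 0.22647429 1.22293492]
{'t': 0.1, 'q': array([-1.34039629e+00,  1.31096135e-01,  1.48915276e+00,  5.72223525e-06,
        1.52300296e+00, -8.54243711e-02]), 'dq': array([ 7.49762168e-04, -1.91801425e-04, -3.12875248e-03,  3.98456219e-05,
        4.31546395e-04, -9.48955206e-04]), 'joint_torque': array([ 1.89721459e-04, -5.61343718e+01, -4.93095267e+01,  7.70027633e-02,
        2.91366497e-02, -4.55204463e-05]), 'tool_pos': array([ 0.18625715, -0.56984253,  0.22869574]), 'orientation': array([-3.10086960e+00, -4.93775858e-01,  1.79707289e-04]), 'force': array([ 0.18413615,  0.66883982, -0.56939635]), 'wrist_torque': array([-0.01368276, -0.01000917,  0.01304439]), 'gripper_force': 0.0, 'opening': 0.0925067725709721} 0.011
```

View pics/top0.png

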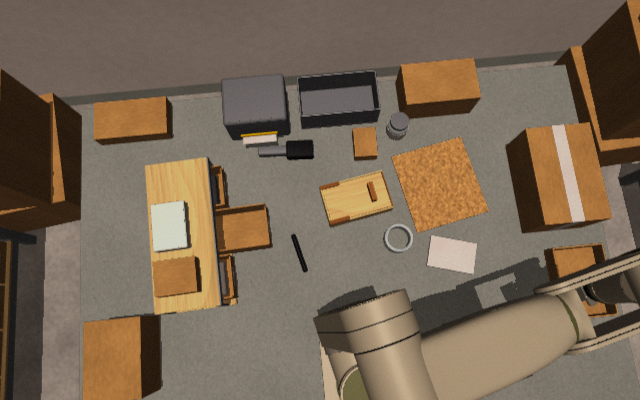

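View pics/side0.png

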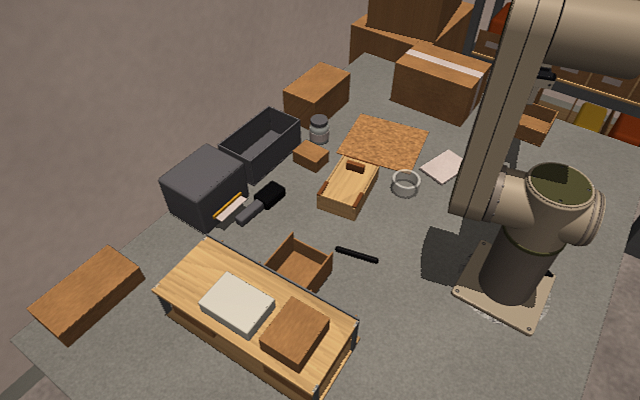

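The top view shows the case at about (356,198) with its grip bar at (373,191), so the exit end faces the mat at (440,184). The pulled-out bin is at (243,228). Next I'll measure these from the depth map.

Run:
```python
from h import *
import pickle
c=pickle.load(open("top.pkl","rb"));W=cloud(c);hsv=cv2.cvtColor(c["frame"],cv2.COLOR_RGB2HSV)
def box(u0,u1,v0,v1,z0,z1):
    m=np.zeros(W.shape[:2],bool);m[v0:v1,u0:u1]=1
    return m&(W[...,2]>z0)&(W[...,2]<z1)
def rect(m,name):
    n,l,s,_=cv2.connectedComponentsWithStats(m.astype(np.uint8));k=1+np.argmax(s[1:,4]);m=l==k
    p=W[m];r=cv2.minAreaRect((p[:,:2]*1000).astype(np.float32));b=cv2.boxPoints(r)
    print(name,m.sum(),"z %.4f"%np.median(p[:,2]),"ctr",np.round(r[0],1),"size",np.round(r[1],1),"corners",np.round(b).tolist())
rect(box(310,400,160,235,.042,.075),"case+lid top")
rect(box(355,392,172,208,.08,.11),"bar?");
p=W[box(350,392,170,210,.06,.12)];print("bar zs",np.round(np.percentile(p[:,2],[5,50,95]),4))
sat=hsv[...,1]>130
rect(box(385,495,130,240,-.01,.02)&sat,"mat")
rect(box(205,280,190,260,.06,.11),"bin top z")
rect(box(205,280,190,260,.005,.03),"bin floor")
rect(box(140,225,150,320,.125,.15),"deck")
for n,b in dict(tape=(380,418,220,255,.03,.06),carton=(350,380,120,162,.03,.07),jar=(383,412,108,142,.05,.11),note=(425,480,230,278,.006,.03),marker=(288,310,230,275,.006,.03),scan=(255,318,136,162,.015,.06)).items(): rect(box(*b),n)
```

```text
case+lid top 2529 z 0.0562 ctr [534.6 -54.5] size [131.3 211.4] corners [[452.0, 38.0], [488.0, -170.0], [617.0, -147.0], [581.0, 61.0]]
bar? 95 z 0.0853 ctr [ 542.5 -103.2] size [59.5 16.4] corners [[512.0, -100.0], [515.0, -117.0], [573.0, -106.0], [570.0, -90.0]]
bar zs [0.0602 0.0633 0.0886]
mat 5826 z 0.0048 ctr [ 562.7 -338.8] size [269.2 252.7] corners [[407.0, -240.0], [454.0, -488.0], [719.0, -437.0], [671.0, -189.0]]
bin top z 480 z 0.0820 ctr [497.2 313.1] size [200.1 159.5] corners [[393.0, 388.0], [401.0, 228.0], [601.0, 238.0], [593.0, 398.0]]
bin floor 1735 z 0.0141 ctr [473.9 324.1] size [111.8 163.1] corners [[414.0, 403.0], [422.0, 240.0], [534.0, 245.0], [526.0, 408.0]]
deck 6396 z 0.1323 ctr [460.7 481.3] size [452.3 197.3] corners [[231.0, 570.0], [239.0, 373.0], [691.0, 392.0], [682.0, 590.0]]
tape 279 z 0.0465 ctr [ 392.3 -172.9] size [85.9 90.7] corners [[330.0, -164.0], [387.0, -235.0], [454.0, -181.0], [397.0, -111.0]]
carton 705 z 0.0496 ctr [ 718.8 -104.5] size [ 75.1 103.6] corners [[666.0, -140.0], [769.0, -144.0], [772.0, -69.0], [668.0, -65.0]]
jar 440 z 0.0867 ctr [ 774.6 -224.5] size [67.3 92.7] corners [[718.0, -235.0], [802.0, -275.0], [831.0, -214.0], [747.0, -174.0]]
note 1406 z 0.0120 ctr [ 328.  -343.1] size [156.6 105.2] corners [[255.0, -403.0], [356.0, -433.0], [401.0, -283.0], [300.0, -253.0]]
marker 190 z 0.0146 ctr [381.9 145.3] size [132.   15.7] corners [[316.0, 137.0], [320.0, 122.0], [448.0, 154.0], [444.0, 169.0]]
scan 786 z 0.0320 ctr [723.3 158. ] size [184.7  62.1] corners [[689.0, 67.0], [751.0, 65.0], [758.0, 249.0], [696.0, 251.0]]
```

Checks against the known sizes:

| Item | Measured (mm) | Expected (mm) |
|---|---|---|
| Case size | 131 x 211 | 128 x 210 |
| Rim height | 56 | 56 |
| Bar size | 59.5 x 16.4 | 60 x 16 |
| Bar position along the lid | 50 from the case centre | 50 |
| Mat size | 269 x 253 | 270 x 250 |

They all agree, so I'm moving over the grip bar.

{"name": "move_arm", "arguments": {"plan": [[0,0,0.7,0,0,0,93],[0,0,0.67,0,0,0,93],[0,0,0,0.96,-0.89,0,93],[0,0,0,0.96,-0.89,0,93],[0,0,0,0.96,-0.89,0,93],[0,0,0,0.96,-0.89,0,93],[0,0,0,0.96,-0.89,0,93],[0,0,0,0.96,-0.89,0,93],[0,0,0,0.96,-0.89,0,93],[0,0,0,0.96,-0.89,0,93]], "force": 30}}

```text
t: 1.1
tool_pos: [0.3455, -0.3607, 0.2292]
orientation: [-3.129, -0.27, 0.001]
force: [0.9, -0.5, 0.1]
opening: 0.0931
gripper_force: 0.0
```

{"name": "move_arm", "arguments": {"plan": [[0,0,0,0.96,-0.89,0,93],[0,0,0,0.96,-0.89,0,93],[0,0,0,0.96,-0.89,0,93],[0,0,0,0.96,-0.89,0,93],[0,0,0,0.96,-0.89,0,93],[0,0,0,0.96,-0.89,0,93],[0,0,0,0.96,-0.89,0,93],[0,0,0,0.96,-0.89,0,93],[0,0,0,0.8,-0.75,0,93],[0,0,0,0.6,-0.6,0,93]]}}

```text
t: 2.1
tool_pos: [0.5329, -0.1128, 0.2291]
orientation: [-3.129, -0.272, 0.001]
force: [0.2, 1.0, -0.7]
opening: 0.0932
gripper_force: 0.0
```

```bash
cat >> h.py <<'E'
def to(p,yd=None):
    "shift (units) in the tool frame to p; turn (units) to tool-down with tool y along yd"
    s=read_state();T=R.from_rotvec(s["orientation"])
    print("at",np.round(s["tool_pos"],4),"tool axes",np.round(T.as_matrix().T,3).tolist(),"open",round(s["opening"],4),"gf",round(s["gripper_force"],1),"F",np.round(s["force"],1),"t",s["t"])
    if yd is not None:
        y=np.array([yd[0],yd[1],0]);y/=np.linalg.norm(y);z=np.array([0,0,-1.])
        D=R.from_matrix(np.stack([np.cross(y,z),y,z],1));t=(T.inv()*D).as_rotvec()
        print("turn units",np.round(np.degrees(t)/6,3));print("shift after turn",np.round(D.inv().apply(np.array(p)-s["tool_pos"])/.025,3))
    print("shift units",np.round(T.inv().apply(np.array(p)-s["tool_pos"])/.025,3))
E
python3 -c "
from h import *
to([.5425,-.1032,.071],[.171,-.985])"
```

```text
at [ 0.5329 -0.1128  0.2291] tool axes [[0.985, 0.173, -0.001], [0.173, -0.985, -0.001], [-0.001, 0.0, -1.0]] open 0.0932 gf 0.0 F [ 0.2  1.  -0.7] t 2.1
turn units [-0.006  0.006  0.014]
shift after turn [ 0.445 -0.314  6.324]
shift units [ 0.449 -0.31   6.324]
```

{"name": "move_arm", "arguments": {"plan": [[0,0,0,0.45,-0.3,0,50],[0,0,0,0,0,0.9,50],[0,0,0,0,0,0.9,50],[0,0,0,0,0,0.9,50],[0,0,0,0,0,0.9,50],[0,0,0,0,0,0.9,50],[0,0,0,0,0,0.9,50],[0,0,0,0,0,0.7,50],[0,0,0,0,0,0,50],[0,0,0,0,0,0,50]]}}

```text
t: 3.1
tool_pos: [0.5418, -0.1054, 0.0771]
orientation: [-3.13, -0.27, 0.002]
force: [0.2, 0.2, 0.1]
opening: 0.0501
gripper_force: 0.0
```

```bash
python3 -c "
from h import *
to([.5425,-.1032,.071],[.171,-.985])
c=read_camera('wrist');cv2.imwrite('pics/w1.png',c['frame'][:,:,::-1])"
```

```text
at [ 0.5418 -0.1054  0.0771] tool axes [[0.985, 0.171, -0.001], [0.171, -0.985, -0.0], [-0.001, 0.0, -1.0]] open 0.0501 gf 0.0 F [0.2 0.2 0.1] t 3.1
turn units [-0.004  0.009  0.001]
shift after turn [ 0.042 -0.083  0.243]
shift units [ 0.042 -0.083  0.243]
```

View pics/w1.png

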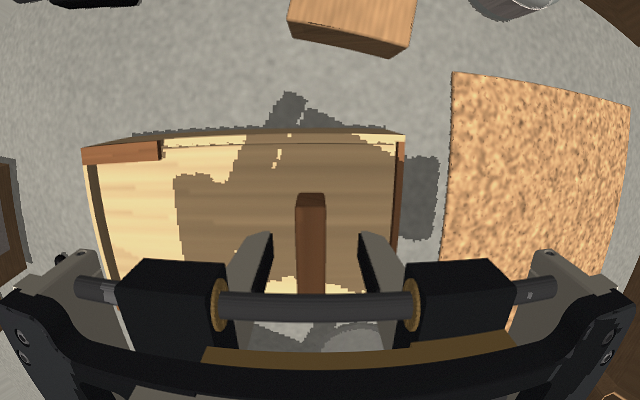

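The wrist view shows the bar at column 310, between the fingertips at 268 and 360, so it is well centred. I'll lower the last bit and close.

{"name": "move_arm", "arguments": {"plan": [[0,0,0,0.04,-0.08,0.25,50],[0,0,0,0,0,0,30],[0,0,0,0,0,0,10],[0,0,0,0,0,0,10],[0,0,0,0,0,0,10],[0,0,0,0,0,0,10],[0,0,0,0,0,0,10],[0,0,0,0,0,0,10],[0,0,0,0,0,0,10],[0,0,0,0,0,0,10]], "force": 40}}

```text
t: 4.15
tool_pos: [0.5429, -0.103, 0.0711]
orientation: [3.13, 0.27, 0.0]
force: [-1.3, -0.2, 2.2]
opening: 0.0154
gripper_force: 40.0
```

{"name": "move_arm", "arguments": {"plan": [[-0.08,0,0,0,-0.01,-0.05,10],[-0.08,0,0,0,-0.01,-0.05,10],[-0.08,0,0,0,-0.01,-0.05,10],[-0.08,0,0,0,-0.01,-0.05,10],[-0.08,0,0,0,-0.01,-0.05,10],[-0.08,0,0,0,-0.01,-0.05,10],[-0.05,0,0,0,0,-0.03,10],[0,0,0,0,0,0,10],[0,0,0,0,0,0,10],[0,0,0,0,0,0,10]]}}

```text
t: 5.15
tool_pos: [0.5424, -0.1012, 0.079]
orientation: [3.075, 0.266, 0.007]
force: [-0.4, 1.1, -0.1]
opening: 0.0158
gripper_force: 40.0
```

```bash
python3 -c "
from h import *
to([.5425,-.1032,.079],[.171,-.985])
c=read_camera('top');W=cloud(c)
# lid height profile along case x, off the bar
d=np.array([-.171,.985]);q=W[...,:2]-np.array([.5346,-.0545]);x=q@d;y=q@np.array([-.985,-.171])
for a in range(-120,60,12):
    m=(abs(x*1000-a)<6)&(abs(y)>.035)&(abs(y)<.052)&(W[...,2]<.12)
    print(a,m.sum(),np.round(np.nanmedian(W[m][:,2]),4) if m.any() else '')"
```

```text
at [ 0.5424 -0.1012  0.079 ] tool axes [[0.985, 0.171, -0.0], [0.171, -0.984, 0.055], [0.009, -0.054, -0.998]] open 0.0158 gf 40.0 F [-0.4  1.1 -0.1] t 5.15
turn units [0.526 0.001 0.004]
shift after turn [-0.01   0.079 -0.001]
shift units [-0.01   0.079  0.004]
-120 1 -0.001
-108 4 0.0508
-96 19 0.0649
-84 18 0.0636
-72 21 0.0659
-60 19 0.063
-48 22 0.0653
-36 21 0.0626
-24 19 0.062
-12 24 0.0613
0 19 0.0619
12 16 0.0625
24 8 0.062
36 3 0.056
48 24 0.0583
```

The lid's exit end has risen (its top is about 65 mm up, and the profile slopes) with almost no force, so I'll slide it out along the case's -x.

{"name": "move_arm", "arguments": {"plan": [[0,0,0,0,0.3,0.01,10],[0,0,0,0,0.3,0.01,10],[0,0,0,0,0.3,0.01,10],[0,0,0,0,0.3,0.01,10],[0,0,0,0,0.3,0.01,10],[0,0,0,0,0.3,0.01,10],[0,0,0,0,0.3,0.01,10],[0,0,0,0,0.3,0.01,10],[0,0,0,0,0.3,0,10],[0,0,0,0,0.3,0,10]]}}

```text
t: 6.2
tool_pos: [0.5555, -0.1759, 0.0813]
orientation: [3.075, 0.266, 0.007]
force: [0.4, -0.3, -1.5]
opening: 0.0157
gripper_force: 40.0
```

```bash
python3 -c "
from h import *
to([.571,-.387,.12],[.171,-.985])
c=read_camera('side');cv2.imwrite('pics/s2.png',cv2.resize(c['frame'][100:260,260:500,::-1],None,fx=3,fy=3))"
```

```text
at [ 0.5555 -0.1759  0.0813] tool axes [[0.985, 0.172, 0.0], [0.171, -0.984, 0.055], [0.01, -0.055, -0.998]] open 0.0157 gf 40.0 F [ 0.4 -0.3 -1.5] t 6.2
turn units [ 0.53  -0.     0.005]
shift after turn [-0.832  8.427 -1.548]
shift units [-0.836  8.5   -1.078]
```

View pics/s2.png

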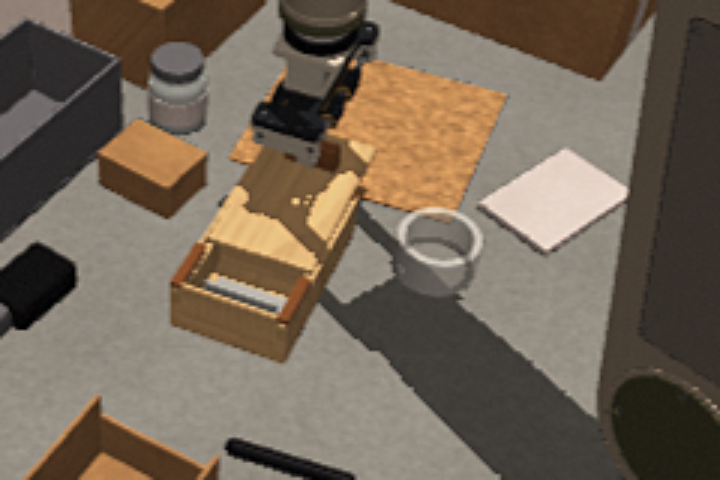

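The lid is out of the grooves: its rear edge at about (240,250) in the crop has left the rails, and a steel part shows at (245,295) in the rear compartment. Next I lift, level and carry it over the mat.

{"name": "move_arm", "arguments": {"plan": [[0,0,0,0,0,-0.7,10],[0,0,0,0,0.05,-0.85,10],[0.26,0,0,0,0.4,0,10],[0.27,0,0,-0.1,0.8,0,10],[0,0,0,-0.15,1,0,10],[0,0,0,-0.15,1,0,10],[0,0,0,-0.15,1,0,10],[0,0,0,-0.1,1,0,10],[0,0,0,-0.1,1,0,10],[0,0,0,-0.1,1,0,10]]}}

```text
t: 7.25
tool_pos: [0.5651, -0.3564, 0.121]
orientation: [-3.13, -0.27, 0.0]
force: [0.5, -0.1, -1.9]
opening: 0.0159
gripper_force: 40.0
```

{"name": "move_arm", "arguments": {"plan": [[0,0,0,0,0.8,0,10],[0,0,0,0,0.3,0.4,10],[0,0,0,0,0,0.8,10],[0,0,0,0,0,0.8,10],[0,0,0,0,0,0.6,10],[0,0,0,0,0,0.4,10],[0,0,0,0,0,0.2,10],[0,0,0,0,0,0,10],[0,0,0,0,0,0,10],[0,0,0,0,0,0,10]]}}

```text
t: 8.25
tool_pos: [0.5706, -0.3829, 0.0425]
orientation: [3.129, 0.27, 0.002]
force: [0.3, -0.0, -1.7]
opening: 0.0158
gripper_force: 40.0
```

```bash
python3 -c "
from h import *
to([.571,-.388,.026],[.171,-.985])
c=read_camera('side');cv2.imwrite('pics/s3.png',cv2.resize(c['frame'][80:240,260:500,::-1],None,fx=3,fy=3))
W=cloud(read_camera('top'))
d=np.array([-.171,.985]);q=W[...,:2]-np.array([.5627,-.3388]);x=q@d;y=q@np.array([-.985,-.171])
for a in range(-130,131,20):
    m=(abs(x*1000-a)<6)&(abs(y)<.05)&(W[...,2]<.06)
    print(a,m.sum(),np.round(np.nanmedian(W[m][:,2]),4) if m.any() else '')"
```

```text
at [ 0.5706 -0.3829  0.0425] tool axes [[0.985, 0.172, 0.001], [0.172, -0.985, 0.002], [0.002, -0.001, -1.0]] open 0.0158 gf 40.0 F [ 0.3 -0.  -1.7] t 8.25
turn units [ 0.015 -0.013  0.005]
shift after turn [-0.018  0.203  0.66 ]
shift units [-0.019  0.202  0.66 ]
-130 16 0.0008
-110 0 
-90 0 
-70 0 
-50 0 
-30 2 0.0278
-10 0 
10 10 0.0283
30 73 0.0269
50 111 0.0262
70 113 0.0273
90 110 0.0272
110 118 0.005
130 108 -0.0003
```

View pics/s3.png

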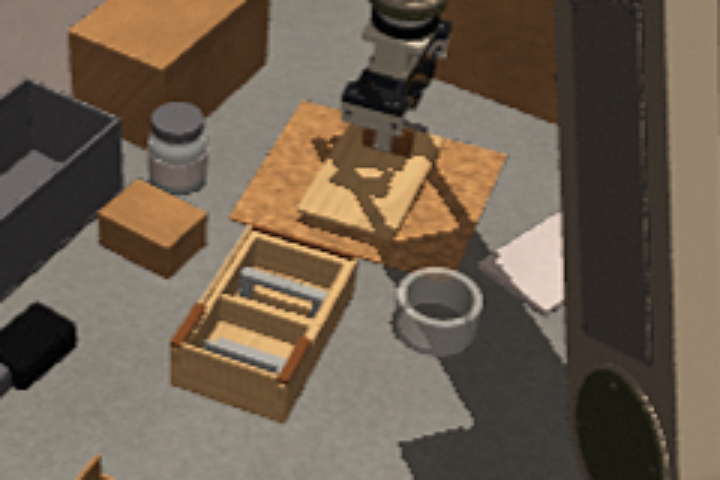

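The lid is level above the mat, with its top at 27 mm. In the crop, a part with an arch shape lies in the exit-side compartment at (285,290), and a flange-like part is in the rear one. I'll lower the lid and release it.

{"name": "move_arm", "arguments": {"plan": [[0,0,0,0,0.1,0.25,10],[0,0,0,0,0,0.2,10],[0,0,0,0,0,0.12,10],[0,0,0,0,0,0.06,10],[0,0,0,0,0,0.02,10],[0,0,0,0,0,0,10],[0,0,0,0,0,0,10],[0,0,0,0,0,0,20],[0,0,0,0,0,0,40],[0,0,0,0,0,0,50]]}}

```text
t: 9.35
tool_pos: [0.5702, -0.3848, 0.0246]
orientation: [-3.13, -0.27, 0.0]
force: [-0.5, 0.5, 0.2]
opening: 0.0314
gripper_force: 0.0
```

{"name": "move_arm", "arguments": {"plan": [[0,0,0,0,0,0,50],[0,0,0,0,0,-0.4,50],[0,0,0,0,0,-0.9,50],[0,0,0,0,0,-1,50],[0,0,0,0,0,-1,50],[0,0,0,0,0,-1,50],[0,0,0,0,0,-1,50],[0,0,0,0,0,-1,50],[0,0,0,0,0,-0.4,50],[0,0,0,0,0,0,50]]}}

```text
t: 10.35
tool_pos: [0.5713, -0.3857, 0.1952]
orientation: [3.127, 0.27, 0.005]
force: [-0.4, -0.0, -0.2]
opening: 0.0501
gripper_force: 0.0
```

Run:
```python
from h import *
c=read_camera('top');W=cloud(c)
to([.5425,-.1032,.2],[.171,-.985])
cv2.imwrite('pics/t4.png',cv2.resize(c['frame'][150:250,300:500,::-1],None,fx=4,fy=4,interpolation=cv2.INTER_CUBIC))
d=np.array([-.171,.985]);e=np.array([-.985,-.171])
def prof(o,rng,yw,name):
    q=W[...,:2]-np.array(o);x=q@d*1000;y=q@e*1000
    print(name)
    for a in rng:
        m=(abs(x-a)<3)&(abs(y)<yw)&(W[...,2]<.07)
        if m.any():print(a,m.sum(),np.round(np.percentile(W[m][:,2]*1000,[10,50,90]),1),end=' | ')
    print()
    return x,y
prof([.5627,-.3388],range(-120,121,20),50,'lid on mat')
x,y=prof([.5346,-.0545],range(-96,97,6),20,'case')
hsv=cv2.cvtColor(c['frame'],cv2.COLOR_RGB2HSV)
for lo,hi in((-93,-4),(4,93)):
    m=(x>lo)&(x<hi)&(abs(y)<51)&(hsv[...,1]<70)&(W[...,2]>.008)&(W[...,2]<.06)
    n,l,s,_=cv2.connectedComponentsWithStats(m.astype(np.uint8));m=l==1+np.argmax(s[1:,4])
    r=cv2.minAreaRect((W[m][:,:2]*1000).astype(np.float32))
    mt=m&(W[...,2]>np.nanpercentile(W[m][:,2],85)-.004)
    rt=cv2.minAreaRect((W[mt][:,:2]*1000).astype(np.float32))
    print('grey',lo,m.sum(),r,'z',np.percentile(W[m][:,2],[10,50,90]),'top',rt,'casexy',x[mt].mean(),y[mt].mean())
```

```text
at [ 0.5706 -0.3851  0.193 ] tool axes [[0.985, 0.171, 0.001], [0.171, -0.985, 0.001], [0.001, -0.001, -1.0]] open 0.05 gf 0.0 F [-0.5 -0.2 -0. ] t 10.4
turn units [ 0.01  -0.009  0.004]
shift after turn [  0.823 -11.303  -0.281]
shift units [  0.829 -11.302  -0.293]
lid on mat
-40 13 [ 6.1 10.5 14.9] | -20 23 [ 8.  13.1 15.7] | 0 45 [ 7.  11.9 15.2] | 20 49 [ 4.9 11.6 14.6] | 40 53 [ 5.1 10.4 16.4] | 60 46 [ 5.7 10.8 14.8] | 80 50 [ 6.3 11.4 15.1] | 100 65 [ 2.3  9.  15.2] | 120 54 [0.1 4.4 8.6] | 
case
-96 32 [ 9.7 47.4 52.1] | -90 42 [ 5.3 13.  46.9] | -84 22 [1.5 6.9 9.9] | -78 22 [1.4 6.1 8.3] | -72 20 [1.4 6.2 9.7] | -66 21 [ 1.3  5.6 10.2] | -60 12 [ 3.7  7.9 12.1] | -54 11 [36.8 40.8 44.4] | -48 21 [36.7 41.8 44.7] | -42 42 [ 2.6 35.1 44.2] | -36 21 [ 1.9  6.5 10.8] | -30 23 [ 0.6  5.5 11.7] | -24 21 [ 1.3  6.8 11.2] | -18 21 [ 1.6  8.1 11.6] | -12 23 [ 2.9  5.8 11.7] | -6 8 [ 5.9  7.4 17.8] | 0 22 [27.6 40.9 45.5] | 6 37 [ 2.3  9.6 39.4] | 12 21 [ 1.2  6.3 10. ] | 18 21 [ 1.5  7.1 10. ] | 24 23 [3.6 6.  8.1] | 30 19 [ 3.8  8.7 15.5] | 36 23 [ 5.7 11.1 15.9] | 42 23 [ 5.9 11.5 14.4] | 48 21 [ 8.8 11.4 15.8] | 54 22 [ 7.4 12.6 16.7] | 60 20 [ 7.  10.7 14.4] | 66 18 [38.3 40.4 44.6] | 72 28 [ 1.1  9.2 32.9] | 78 22 [ 4.2  7.7 10.8] | 84 22 [1.  5.8 8.8] | 90 12 [ 3.1  7.4 11.7] | 96 22 [46.9 50.3 52.5] | 
grey -93 128 ((541.03466796875, -100.48724365234375), (97.07545471191406, 13.885637283325195), 9.94676399230957) z [0.03509544 0.04101184 0.04528311] top ((540.0057373046875, -100.4189224243164), (95.05926513671875, 12.357528686523438), 10.405383110046387) casexy -46.162388680078955 2.7609498816333566
grey 4 246 ((525.6202392578125, -5.093637466430664), (77.50621795654297, 39.576812744140625), 10.274701118469238) z [0.00926358 0.01313672 0.03881268] top ((522.6732788085938, 11.969964981079102), (77.1639404296875, 5.21143102645874), 9.263280868530273) casexy 67.3935874688568 0.9769426445090406
```

View pics/t4.png

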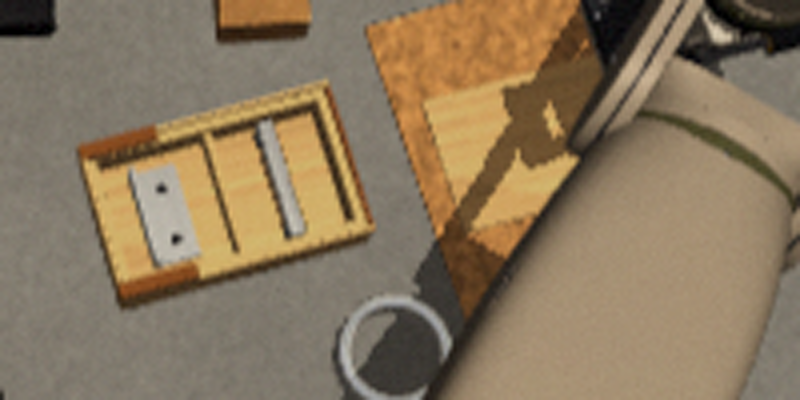

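The lid lies flat (top at 11 mm). The handle stands in the exit compartment with its centre at (541,-100) mm and its top at 42 mm; it measures 97 x 14 mm. The bracket (77 x 40 mm) is in the rear compartment, so I'm moving to the handle and measuring the bin side walls from the first picture.

{"name": "move_arm", "arguments": {"plan": [[0,0,0,0.07,-0.6,0,36],[0,0,0,0.07,-1,0,36],[0,0,0,0.07,-1,0,36],[0,0,0,0.07,-1,0,36],[0,0,0,0.07,-1,0,36],[0,0,0,0.07,-1,0,36],[0,0,0,0.07,-1,0,36],[0,0,0,0.07,-1,0,36],[0,0,0,0.07,-1,0,36],[0,0,0,0.07,-1,0,36]]}}

```text
t: 11.4
tool_pos: [0.545, -0.144, 0.19]
orientation: [-3.128, -0.27, 0.005]
force: [0.6, 0.6, 0.5]
opening: 0.0359
gripper_force: 0.0
```

{"name": "move_arm", "arguments": {"plan": [[0,0,0,0.04,-0.9,0,36],[0,0,0,0.04,-0.6,0,36],[0,0,0,0,-0.3,0.5,36],[0,0,0,0,0,0.8,36],[0,0,0,0,0,0.8,36],[0,0,0,0,0,0.8,36],[0,0,0,0,0,0.5,36],[0,0,0,0,0,0,36],[0,0,0,0,0,0,36],[0,0,0,0,0,0,36]]}}

```text
t: 12.4
tool_pos: [0.5414, -0.1011, 0.1085]
orientation: [3.129, 0.27, 0.003]
force: [0.5, 0.3, 0.3]
opening: 0.0356
gripper_force: 0.0
```

Run:
```python
from h import *
import pickle
to([.5408,-.1006,.029],[.171,-.985])
c=read_camera('wrist');cv2.imwrite('pics/w5.png',c['frame'][:,:,::-1])
W=cloud(pickle.load(open("top.pkl","rb")))
b=np.array([-.042,.9991]);s=np.array([.9991,.042])
q=W[...,:2]*1000;a=q@b;l=q@s
z=W[...,2]
m=(l>395)&(l<590)&(a>210)&(a<320)&(z>.086)&(z<.103)
h=np.histogram(l[m],np.arange(395,595,5));print('side walls',[(int(e),int(k)) for k,e in zip(*h) if k])
m=(l>440)&(l<540)&(a>180)&(a<320)&(z>.05)&(z<.08)
h=np.histogram(a[m],np.arange(180,320,5));print('front',[(int(e),int(k)) for k,e in zip(*h) if k])
m=(l>300)&(l<700)&(z>.125)&(z<.15)&(a>300);print('deck edge',np.percentile(a[m],[.3,1,3]), 'deck lateral',np.percentile(l[(z>.125)&(z<.15)&(a>370)&(a<560)&(l<800)],[.5,99.5]))
```

```text
at [ 0.5414 -0.1011  0.1085] tool axes [[0.985, 0.171, 0.002], [0.171, -0.985, 0.001], [0.002, -0.001, -1.0]] open 0.0356 gf 0.0 F [0.5 0.3 0.3] t 12.4
turn units [ 0.008 -0.015  0.002]
shift after turn [-0.019 -0.026  3.181]
shift units [-0.024 -0.028  3.181]
side walls [(410, 6), (415, 59), (535, 2), (540, 58), (545, 5)]
front [(210, 44), (215, 18), (290, 1)]
deck edge [363.81828554 364.42662075 365.51492301] deck lateral [256.20324892 703.78889278]
```

View pics/w5.png

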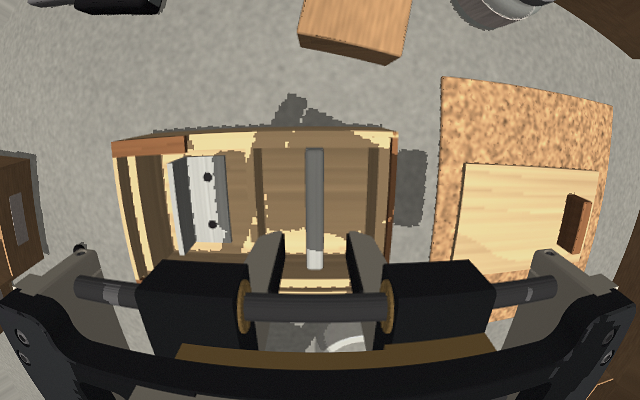

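The handle is centred between the fingers in the wrist view (column 315, between 275 and 355). The bin's side walls are 125 mm apart and symmetric about the rack's middle (480 mm on both counts), and the bin is pulled out about 0.124 m. Going down to grasp.

{"name": "move_arm", "arguments": {"plan": [[0,0,0,0,0,0.5,36],[0,0,0,0,0,0.7,36],[0,0,0,0,0,0.7,36],[0,0,0,0,0,0.6,36],[0,0,0,0,0,0.4,36],[0,0,0,0,0,0.25,36],[0,0,0,0,0,0,36],[0,0,0,0,0,0,20],[0,0,0,0,0,0,8],[0,0,0,0,0,0,8]], "force": 30}}

```text
t: 13.45
tool_pos: [0.5412, -0.1009, 0.0295]
orientation: [3.129, 0.27, 0.002]
force: [-0.1, 0.3, -0.3]
opening: 0.0166
gripper_force: 0.0
```

{"name": "move_arm", "arguments": {"plan": [[0,0,0,0,0,0,8],[0,0,0,0,0,0,8],[0,0,0,0,0,0,8],[0,0,0,0,0,-0.2,8],[0,0,0,0,0,-0.7,8],[0,0,0,0,0,-1,8],[0,0,0,0,0,-1,8],[0,0,0,0,0,-1,8],[0,0,0,0,0,-1,8],[0,0,0,0,0,-0.7,8]]}}

```text
t: 14.45
tool_pos: [0.5408, -0.1008, 0.1704]
orientation: [3.13, 0.27, 0.002]
force: [0.2, -0.7, -2.6]
opening: 0.0137
gripper_force: 30.0
```

```bash
python3 -c "
from h import *
to([.468,.298,.165],[.9991,.042])"
```

```text
at [ 0.5408 -0.1008  0.1704] tool axes [[0.985, 0.172, 0.001], [0.172, -0.985, 0.0], [0.001, -0.0, -1.0]] open 0.0137 gf 30.0 F [ 0.2 -0.7 -2.6] t 14.45
turn units [ 1.0000e-02 -5.0000e-03 -1.3755e+01]
shift after turn [16.06  -2.239  0.218]
shift units [ -0.132 -16.215   0.211]
```

{"name": "move_arm", "arguments": {"plan": [[0,0,-0.5,0,0,0,8],[0,0,-1,0,0,0,8],[0,0,-1,0,0,0,8],[0,0,-1,0,0,0,8],[0,0,-1,0,0,0,8],[0,0,-1,0,0,0,8],[0,0,-1,0,0,0,8],[0,0,-1,0,0,0,8],[0,0,-1,0,0,0,8],[0,0,-1,0,0,0,8]]}}

```text
t: 15.45
tool_pos: [0.5401, -0.1006, 0.1682]
orientation: [-2.617, -1.736, 0.001]
force: [0.4, 0.4, -1.1]
opening: 0.0138
gripper_force: 30.0
```

{"name": "move_arm", "arguments": {"plan": [[0,0,-1,0,0,0,8],[0,0,-1,0,0,0,8],[0,0,-1,0,0,0,8],[0,0,-1,0,0,0,8],[0,0,-0.25,0.5,-0.08,0,8],[0,0,0,1,-0.15,0,8],[0,0,0,1,-0.15,0,8],[0,0,0,1,-0.15,0,8],[0,0,0,1,-0.15,0,8],[0,0,0,1,-0.15,0,8]]}}

```text
t: 16.45
tool_pos: [0.5135, 0.0376, 0.1684]
orientation: [-2.177, -2.264, 0.0]
force: [0.1, 0.4, -0.7]
opening: 0.0137
gripper_force: 30.0
```

{"name": "move_arm", "arguments": {"plan": [[0,0,0,1,-0.15,0,8],[0,0,0,1,-0.15,0,8],[0,0,0,1,-0.15,0,8],[0,0,0,1,-0.15,0,8],[0,0,0,1,-0.14,0,8],[0,0,0,1,-0.14,0,8],[0,0,0,1,-0.14,0,8],[0,0,0,1,-0.14,0,8],[0,0,0,0.8,-0.1,0,8],[0,0,0,0.5,-0.05,0,8]]}}

```text
t: 17.45
tool_pos: [0.4709, 0.2686, 0.1685]
orientation: [-2.175, -2.266, 0.001]
force: [-0.0, -0.3, -1.9]
opening: 0.0139
gripper_force: 30.0
```

```bash
python3 -c "
from h import *
to([.468,.298,.165],[.9991,.042])"
```

```text
at [0.4709 0.2686 0.1685] tool axes [[-0.041, 0.999, 0.0], [0.999, 0.041, -0.001], [-0.001, 0.0, -1.0]] open 0.0139 gf 30.0 F [-0.  -0.3 -1.9] t 17.45
turn units [-0.007 -0.002 -0.009]
shift after turn [ 1.179 -0.065  0.138]
shift units [ 1.179 -0.066  0.139]
```

{"name": "move_arm", "arguments": {"plan": [[0,0,0,0.6,-0.03,0,8],[0,0,0,0.5,-0.03,0,8],[0,0,0,0.08,0,0.3,8],[0,0,0,0,0,0.6,8],[0,0,0,0,0,0.6,8],[0,0,0,0,0,0.3,8],[0,0,0,0,0,0,8],[0,0,0,0,0,0,8],[0,0,0,0,0,0,8],[0,0,0,0,0,0,8]]}}

```text
t: 18.45
tool_pos: [0.47, 0.2964, 0.1245]
orientation: [2.175, 2.266, 0.002]
force: [-0.0, -0.0, -1.5]
opening: 0.0133
gripper_force: 30.0
```

```bash
python3 -c "
from h import *
to([.468,.298,.038],[.9991,.042])
c=read_camera('side');d=read_camera('wrist')
cv2.imwrite('pics/b6.png',np.vstack([cv2.resize(c['frame'][180:340,160:400,::-1],(480,320)),cv2.resize(d['frame'][:,:,::-1],(480,280))]))"
```

```text
at [0.47   0.2964 0.1245] tool axes [[-0.041, 0.999, 0.001], [0.999, 0.041, 0.001], [0.001, 0.001, -1.0]] open 0.0133 gf 30.0 F [-0.  -0.  -1.5] t 18.45
turn units [ 0.013 -0.006 -0.007]
shift after turn [ 0.069 -0.077  3.461]
shift units [ 0.067 -0.082  3.461]
```

View pics/b6.png

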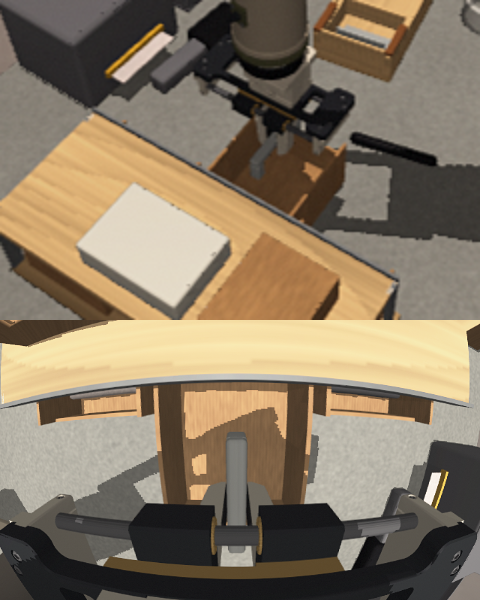

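The handle hangs centrally in the bin: in the wrist view it is at column 236, with the walls at 185 and 287, ahead of the deck edge. Lowering and releasing.

{"name": "move_arm", "arguments": {"plan": [[0,0,0,0.05,-0.05,0.4,8],[0,0,0,0,0,0.6,8],[0,0,0,0,0,0.6,8],[0,0,0,0,0,0.6,8],[0,0,0,0,0,0.5,8],[0,0,0,0,0,0.4,8],[0,0,0,0,0,0.2,8],[0,0,0,0,0,0.08,8],[0,0,0,0,0,0,8],[0,0,0,0,0,0,8]]}}

```text
t: 19.55
tool_pos: [0.4687, 0.2977, 0.0399]
orientation: [2.175, 2.267, 0.002]
force: [0.5, 1.0, -2.1]
opening: 0.0137
gripper_force: 30.0
```

```bash
python3 -c "
from h import *
to([.468,.298,.037],[.9991,.042])"
```

```text
at [0.4687 0.2977 0.0399] tool axes [[-0.041, 0.999, 0.001], [0.999, 0.041, 0.001], [0.001, 0.001, -1.0]] open 0.0137 gf 30.0 F [ 0.5  1.  -2.1] t 19.55
turn units [ 0.01  -0.005 -0.005]
shift after turn [ 0.014 -0.026  0.115]
shift units [ 0.014 -0.026  0.115]
```

Lowering 3 mm more, opening gently, then going up.

{"name": "move_arm", "arguments": {"plan": [[0,0,0,0,0,0.06,8],[0,0,0,0,0,0.05,8],[0,0,0,0,0,0,8],[0,0,0,0,0,0,16],[0,0,0,0,0,0,25],[0,0,0,0,0,0,36],[0,0,0,0,0,0,40],[0,0,0,0,0,0,40],[0,0,0,0,0,-0.3,40],[0,0,0,0,0,-0.7,40]]}}

```text
t: 20.55
tool_pos: [0.4668, 0.2967, 0.0603]
orientation: [-2.174, -2.266, 0.005]
force: [-0.5, -0.2, 0.1]
opening: 0.0401
gripper_force: 0.0
```

{"name": "move_arm", "arguments": {"plan": [[0,0,0,0,0,-1,40],[0,0,0,0,0,-1,40],[0,0,0,0,0,-1,40],[0,0,0,0,0,-1,20],[0,0,0,-0.5,0,-0.5,0],[0,0,0,-1,0,0,0],[0,0,0,-1,0,0,0],[0,0,0,-1,0,0,0],[0,0,0,-1,0,0,0],[0,0,0,-1,0,0,0]]}}

```text
t: 21.55
tool_pos: [0.4733, 0.1582, 0.1735]
orientation: [-2.175, -2.267, 0.001]
force: [0.2, 0.1, 0.1]
opening: 0.0007
gripper_force: 0.0
```

Run:
```python
from h import *
to([.479,.180,.05],[.9991,.042])
d=read_camera('wrist');cv2.imwrite('pics/w7.png',d['frame'][:,:,::-1])
W=cloud(read_camera('top'));b=np.array([-.042,.9991]);s=np.array([.9991,.042]);q=W[...,:2]*1000;a=q@b;l=q@s;z=W[...,2]
m=(l>430)&(l<530)&(a>180)&(a<320)&(z>.055)&(z<.075)
h=np.histogram(a[m],np.arange(180,320,4));print('front',[(int(e),int(k)) for k,e in zip(*h) if k])
```

```text
at [0.4733 0.1582 0.1735] tool axes [[-0.041, 0.999, -0.0], [0.999, 0.041, -0.001], [-0.001, -0.0, -1.0]] open 0.0007 gf 0.0 F [0.2 0.1 0.1] t 21.55
turn units [-0.006  0.004 -0.006]
shift after turn [0.863 0.263 4.941]
shift units [0.865 0.265 4.941]
front [(212, 4), (256, 2), (272, 1), (284, 1), (292, 1), (300, 1)]
```

View pics/w7.png

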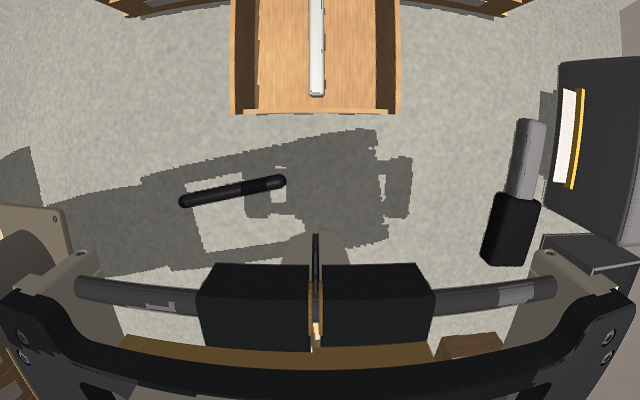

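The handle lies in the bin at (317,45) in the picture, just behind the front wall. I'll tilt the tool 24° so that the tips lead and the gripper body stays clear of the deck, then go down in front of the bin.

{"name": "move_arm", "arguments": {"plan": [[0,1,0,0,0,0,0],[0,1,0,0,0,0,0],[0,1,0,0,0,0,0],[0,1,0,0,0,0,0],[0,0,0,-0.3,0,0.7,0],[0,0,0,-0.4,0,0.9,0],[0,0,0,-0.4,0,0.9,0],[0,0,0,-0.4,0,0.9,0],[0,0,0,-0.43,0,0.94,0],[0,0,0,0,0,0,0]]}}

```text
t: 22.65
tool_pos: [0.4705, 0.1602, 0.0515]
orientation: [-1.944, -2.024, -0.406]
force: [-0.2, 0.4, -0.4]
opening: 0.0006
gripper_force: 0.0
```

```bash
python3 -c "
from h import *
to([.4651,.3464,.055])
to([.469,.213,.055])"
```

```text
at [0.4705 0.1602 0.0515] tool axes [[-0.035, 0.913, 0.407], [0.999, 0.042, -0.007], [-0.023, 0.407, -0.913]] open 0.0006 gf 0.0 F [-0.2  0.4 -0.4] t 22.65
shift units [6.861 0.095 2.905]
at [0.4705 0.1602 0.0515] tool axes [[-0.035, 0.913, 0.407], [0.999, 0.042, -0.007], [-0.023, 0.407, -0.913]] open 0.0006 gf 0.0 F [-0.2  0.4 -0.4] t 22.65
shift units [1.985 0.028 0.732]
```

{"name": "move_arm", "arguments": {"plan": [[0,0,0,0.46,0,0.2,0],[0,0,0,0.46,0,0.2,0],[0,0,0,0.46,0,0.2,0],[0,0,0,0.4,0,0.18,0],[0,0,0,0.2,0,0.09,0],[0,0,0,0.2,0,0.09,0],[0,0,0,0.3,0,0.13,0],[0,0,0,0.4,0,0.18,0],[0,0,0,0.4,0,0.18,0],[0,0,0,0.4,0,0.18,0]]}}

```text
t: 23.65
tool_pos: [0.4697, 0.2614, 0.0554]
orientation: [-1.946, -2.028, -0.414]
force: [0.5, -2.0, 1.7]
opening: 0.0005
gripper_force: 1.0
```

{"name": "move_arm", "arguments": {"plan": [[0,0,0,0.4,0,0.18,0],[0,0,0,0.4,0,0.18,0],[0,0,0,0.4,0,0.18,0],[0,0,0,0.4,0,0.18,0],[0,0,0,0.4,0,0.18,0],[0,0,0,0.3,0,0.13,0],[0,0,0,0.2,0,0.09,0],[0,0,0,0.1,0,0.04,0],[0,0,0,0,0,0,0],[0,0,0,0,0,0,0]]}}

```text
t: 24.65
tool_pos: [0.4665, 0.3316, 0.0551]
orientation: [-1.945, -2.027, -0.413]
force: [0.5, 0.2, 0.2]
opening: 0.0007
gripper_force: 0.0
```

```bash
cat >> h.py <<'E'
def front():
    W=cloud(read_camera('top'));b=np.array([-.042,.9991]);s=np.array([.9991,.042]);q=W[...,:2]*1000;a=q@b;l=q@s;z=W[...,2]
    for lo,hi in((285,390),(420,540),(575,680)):
        m=(l>lo)&(l<hi)&(a>180)&(a<362)&(z>.05)&(z<.08)
        h=np.histogram(a[m],np.arange(180,364,4));print(lo,[(int(e),int(k)) for k,e in zip(*h) if k])
E
python3 -c "
from h import *
to([.4651,.3464,.055]);front()"
```

```text
at [0.4665 0.3316 0.0551] tool axes [[-0.038, 0.913, 0.407], [0.999, 0.041, -0.001], [-0.017, 0.406, -0.914]] open 0.0007 gf 0.0 F [0.5 0.2 0.2] t 24.65
shift units [ 0.539 -0.03   0.246]
285 [(336, 62), (340, 26)]
420 [(320, 7), (324, 56), (328, 11), (336, 1), (340, 2), (344, 3), (348, 2), (352, 5), (356, 3)]
575 [(336, 50), (340, 28)]
```

The middle bin's front is about 13 mm short of its neighbours, so I keep pushing slowly.

{"name": "move_arm", "arguments": {"plan": [[0,0,0,0.08,0,0.035,0],[0,0,0,0.08,0,0.035,0],[0,0,0,0.08,0,0.035,0],[0,0,0,0.06,0,0.025,0],[0,0,0,0.06,0,0.025,0],[0,0,0,0.04,0,0.02,0],[0,0,0,0.04,0,0.02,0],[0,0,0,0.04,0,0.02,0],[0,0,0,0,0,0,0],[0,0,0,0,0,0,0]]}}

```text
t: 25.7
tool_pos: [0.4662, 0.345, 0.0553]
orientation: [-1.945, -2.028, -0.414]
force: [0.2, -0.4, 0.0]
opening: 0.0005
gripper_force: 0.3
```

```bash
python3 -c "
from h import *
to([.4651,.3464,.055]);front()"
```

```text
at [0.4662 0.345  0.0553] tool axes [[-0.038, 0.913, 0.407], [0.999, 0.041, 0.0], [-0.017, 0.407, -0.913]] open 0.0005 gf 0.3 F [ 0.2 -0.4  0. ] t 25.7
shift units [ 0.049 -0.04   0.037]
285 [(336, 60), (340, 29)]
420 [(332, 2), (336, 48), (340, 16), (348, 1), (352, 2), (356, 2)]
575 [(336, 56), (340, 24)]
```

{"name": "move_arm", "arguments": {"plan": [[0,0,0,0.03,0,0.014,0],[0,0,0,0.03,0,0.014,0],[0,0,0,0.02,0,0.01,0],[0,0,0,0,0,0,0],[0,0,0,0,0,0,0],[0,0,0,0,0,0,0],[0,0,0,0,0,0,0],[0,0,0,0,0,0,0],[0,0,0,0,0,0,0],[0,0,0,0,0,0,0]]}}

```text
t: 26.75
tool_pos: [0.4661, 0.3469, 0.0552]
orientation: [-1.946, -2.028, -0.413]
force: [-1.3, -5.2, 1.4]
opening: 0.0004
gripper_force: 2.6
```

The push force has jumped to 5 N, so the bin is on its end stop. Backing away now.

{"name": "move_arm", "arguments": {"plan": [[0,0,0,-0.3,0,-0.13,0],[0,0,0,-0.6,0,-0.27,0],[0,0,0,-0.6,0,-0.27,0],[0,0,0,-0.6,0,-0.27,0],[0,0,0,-0.6,0,-0.27,0],[0,0,0,-0.3,0,-0.7,0],[0,0,0,0,0,-1,0],[0,0,0,0,0,-1,0],[0,0,0,0,0,-0.5,0],[0,0,0,0,0,0,0]]}}

```text
t: 27.75
tool_pos: [0.4724, 0.2335, 0.1274]
orientation: [-1.947, -2.029, -0.419]
force: [-0.7, -0.2, -0.5]
opening: 0.0006
gripper_force: 0.0
```

Run:
```python
from h import *
to([.4651,.3464,.055]);front()
c=read_camera('top');cv2.imwrite('pics/t9.png',c['frame'][:,:,::-1])
```

```text
at [0.4724 0.2335 0.1274] tool axes [[-0.039, 0.912, 0.407], [0.999, 0.04, 0.004], [-0.013, 0.407, -0.913]] open 0.0006 gf 0.0 F [-0.7 -0.2 -0.5] t 27.75
shift units [ 2.951 -0.122  4.489]
285 [(336, 58), (340, 32)]
420 [(336, 66), (340, 30), (352, 2), (356, 3)]
575 [(336, 49), (340, 29)]
```

View pics/t9.png

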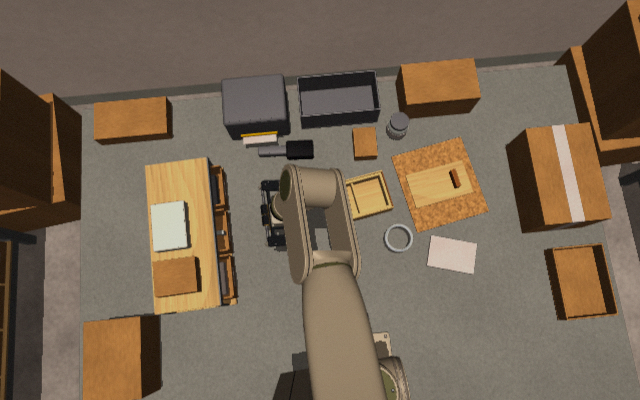

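The lid is on the middle of the mat with its bar at (455,178). The middle bin at (222,233) is flush with its neighbours, and the bystanders I can see have not moved. Handing in.

```bash
python3 -c "
from plant import close_job
print(close_job())"
```

```text
the job is handed in; nothing more can be done
None
```

I've handed in the job with every step carried out: the lid lies flat on the middle of the mat, the bow handle is in the middle bin, which is pushed fully home, and the bracket was left in the case; the hand-in returned no verdict.

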